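# Stop the glaze shaker and hold its lid half open

### The arm

A 6-joint arm with a two-finger parallel gripper is mounted at the origin on the work surface. World frame = base frame: x ahead of the robot, y to its left, z up, the work surface at z = 0. Lengths are in m, angles in rad, forces in N, time in s.
With the tool pointing down it reaches from about 0.375 to 0.9 m from the base axis. Payload 3.1 kg.
Tool frame: the origin (TCP) lies midway between the tips of the shut fingers; the grasp point (between the pads) lies 19 mm behind it (r.grasp_offset is the distance from the TCP to the grasp point, in m); z points along the fingers, y is the line along which they close (so a half turn about z gives the same grasp; the last joint's range is limited). The gripper opens to 87 mm and grips with 3 to 60 N. Pads are 19 mm wide; open, the fingers measure 117 mm over their backs; the gripper's body (75 mm by 190 mm) begins 51 mm behind the grasp point.
Start: joints at [1, 0.527, 1.433, -0, 1.181, -0.178], TCP at [0.239, 0.578, 0.223] pointing down, gripper open.
Joint ranges: [-3.08, 3.08], [-0.75, 2.2], [0.22, 2.44], [-1.43, 4.57], [0, 2.65], [-2.85, 2.85]. Speed limits (rad/s): [2.79, 2.79, 3.14, 3.14, 3.14, 3.14].

### API

Orientations are given as a unit quaternion [w, x, y, z].
In Python, from bench import read_state, optics, r gives the robot as it stands.
- The arm moves only by the tool servo_tool, never from a script. Its argument "increments" is a list of rows, each a list of 6 numbers: the shift along the world's x, y, z in m, then the turn, a rotation vector about the world's x, y, z in rad. A call has 1 to 10 rows; each row is the pose to reach, as a shift and turn from the pose commanded when the call began; what a row does not reach only later rows make up. A row lasts 1/8 s, in which the tool goes at most 62.5 mm and 10.7 degrees, less where a joint would pass 70% of its speed; a pose out of reach is approached as far as the arm can. A call with a gripper value outside its range is refused whole. "grip" is the closure, from 0 (fully open) to 1 (shut), set as the call begins (left out, the last holds). The fingers move at their own pace and stop on an object; "grip_force" is the grip in N (left out, the last holds). Time passes only in rows, so rows that repeat a pose let the fingers close. It gives the time, the measured TCP pose, the force, the opening and the grip force at its end, in the units of the state.
- read_state(): the state, without advancing time (a new reading comes with each control period).
- optics.capture(name): name is "side" or "top" or "wrist"; returns a dict with "img" (480x640x3 uint8, red, green, blue), "depth" (480x640 float32, m along the optical axis (not along the pixel's ray), 0 where there is no reading), "mtx" (3x3 intrinsics, pixels), "position" and "orientation" of the camera in the world. Camera axes: x right, y up, looking along -z (the intrinsics and any distortion apply to the point x, -y, -z); pixel columns grow to the right and rows downward; lengths in m; the calibration is good to about 2 mm. The wrist camera is an equidistant fisheye: a pixel r from the principal point sees the ray r / f radians off the axis. A picture is of the moment at which its call begins.
- r.hand_in(): hands the job in; it is judged then, once.
The state is a dict: "time": time; "joint_positions": joint angles; "dq": joint speeds; "joint_torque": joint torques, N m; "eef_pos": TCP position; "tool_rot": TCP orientation; "ft_force": force on the tool from outside, world axes, zero at the start; "moment": the same for the moment, N m; "gripper_width": opening from 0.0 (shut) to 1.0 (fully open); "finger_force": force on a finger pad.
Only numpy, scipy, OpenCV 4.12 (cv2) and the standard library are available. Lean on these libraries where they do the work, as an engineer would, in place of code of your own. Each camera call takes 0.05 s, during which the arm holds its last target. There are 200 camera calls.

### The job

Press the red stop button of the push-button box fully down and let it come back up while the lid of the blue glaze shaker is still shut; then raise the lid and hold it still at 45 degrees, to within about 5 degrees, so that I can reach the sample pots from the other side. The lid falls shut if let go, so your program finishes while the robot is still holding it up there. Do not press the green button, and leave the bowl, the cup and the tub standing where they are.

Things in the scene. Friction and masses are not known exactly. Their poses are not given: they have to be found in the camera images.
- shaker: Bench shaker for glaze samples: fixed blue open-topped steel case, 240 x 220 mm in plan (its x and y), walls 100 mm tall; origin at the centre of its underside on the table, z up. Its lid is hinged along the top of its -x edge (the robot's side) and opens towards the robot. It stands anywhere on the left or the right, turned by up to 0.25 rad. Four sample pots sit inside below the rim.
- lid (a joint): Angle of the blue lid (plate 236 x 220 x 8 mm with a pale flush window, about 0.45 kg, varying) in rad: 0 shut (level), growing as its free edge, the one away from the robot, rises; 45 degrees is 0.785, stop at 1.3. A loose hinge: the lid falls shut from any angle; 2 to 4 N at the handle lifts it.
- lid_hinge (a point): Point on the lid's hinge axis, midway along it: 115 mm towards -x of the shaker's centre, 100 mm above the table. The axis is parallel to the shaker's y. This frame turns with the lid: its x runs from the hinge to the free edge, z is the lid's outward normal, up when shut.
- lid_handle (a point): Middle of the yellow bar handle on the lid: a round bar 12 mm thick and 100 mm long, parallel to the hinge (shaker's y), on two end posts. In the lid's frame 195 mm from the hinge along x and 46 mm along z; the clear gap between bar and plate is 32 mm, and 88 mm between the posts. With the lid shut it is 147 mm above the table.
- station: Fixed grey push-button box, 80 x 150 mm in plan (its x and y), 75 mm tall, with a yellow top; origin at the centre of its underside. It stands on the other side from the shaker, turned by up to 0.25 rad. A red and a green button sit on its top 72 mm apart along its y; which is on which side varies.
- stop_top (a point): Centre of the top of the red stop button's cap (32 mm across, in a black round collar 48 mm across); about 97 mm above the table when up. It is pressed straight down.
- stop (a joint): Travel of the red button in m: 0 up, 0.006 fully down. Spring return; about 1.5 N starts it moving and 5 N holds it fully down.
- start_top (a point): Centre of the top of the green start button's cap, same size and height as the red one. Not to be pressed.
- start (a joint): Travel of the green button in m: 0 up, 0.006 fully down.
- bowl: Loose white bisque bowl, 110 mm across, 50 mm tall, standing beyond the shaker or the box; origin at the centre of its underside.
- cup: Loose terracotta cup, 76 mm across, 85 mm tall, standing beyond the shaker or the box; origin at the centre of its underside.
- tub: Loose pale, off-white glaze tub with a white screw lid, 80 mm across, 80 mm tall, standing beyond the shaker or the box; origin at the centre of its underside.
Things that resemble listed ones, but are neither listed nor needed, are in the scene too. Leave any yellow look-alike of the tub alone. There is more than one size of the bowl; the one meant has the size given above.

How it is judged:
On the way, in this order (a step that is already met when the one before it is completed fails the run):
1. the red button is fully down while the lid is shut (value of joint stop above 0.005 m and value of joint lid below 0.06 rad), for 0.05 s.
2. the red button has come back up, the lid still shut (value of joint stop below 0.001 m and value of joint lid below 0.06 rad), for 0.1 s.
At the end, for the whole second after the job is handed in: The lid is held still (under 0.05 rad/s) by the gripper's fingers between 39 and 51 degrees (0.68 to 0.89 rad) and is propped by none of the pottery, the red button is up, and bowl, cup and tub stand within 30 mm of where they were (value of joint lid between 0.68 and 0.89 rad and velocity of joint lid between -0.05 and 0.05 rad/s and contact force between the fingers and lid above 0.5 N and contact force between lid and bowl below 0.1 N and contact force between lid and cup below 0.1 N and contact force between lid and tub below 0.1 N and value of joint stop below 0.001 m and not (distance of bowl from where it was at the start of the episode above 0.03 m or angle between bowl's own z axis and vertical above 0.35 rad) and not (distance of cup from where it was at the start of the episode above 0.03 m or angle between cup's own z axis and vertical above 0.35 rad) and not (distance of tub from where it was at the start of the episode above 0.03 m or angle between tub's own z axis and vertical above 0.35 rad)); the arm keeps its last pose, push and grip.
It fails at once if the green button is pressed (more than 2 mm) (value of joint start above 0.002 m).
It fails at once if the bowl is shifted more than 30 mm or tipped more than 20 degrees (distance of bowl from where it was at the start of the episode above 0.03 m or angle between bowl's own z axis and vertical above 0.35 rad).
It fails at once if the cup is shifted more than 30 mm or tipped more than 20 degrees (distance of cup from where it was at the start of the episode above 0.03 m or angle between cup's own z axis and vertical above 0.35 rad).
It fails at once if the tub is shifted more than 30 mm or tipped more than 20 degrees (distance of tub from where it was at the start of the episode above 0.03 m or angle between tub's own z axis and vertical above 0.35 rad).
It also fails if it takes over 53 s, if anything falls off the work surface, if the arm or the gripper's body presses on something with over 40 N, if the wrist force passes 120 N, or if a joint passes its speed limit or range.

## Working session

There is one attempt and no reset: what is moved stays moved. The work goes in short steps, Python scripts to look and compute and a tool call to move; the robot and the scene stay as the last step left them, time stands still between calls to the robot, and variables do not carry over. Pictures are saved under pics/ and viewed, at most 10 in all, crops included, and the job is handed in when it is done.

Besides the shell and the picture viewer there is one more tool, called after ">>>" as name(argument=value, ...), one argument or row to a line, values as JSON. servo_tool: Moves the arm, as the interface text tells. Its arguments: {"type":"object","properties":{"increments":{"type":"array","items":{"type":"array","items":{"type":"number"}}},"grip":{"type":"number"},"grip_force":{"type":"number"}},"required":["increments"]}

```bash
mkdir -p pics; cat > h.py <<'E'
import numpy as np, cv2
from scipy.spatial.transform import Rotation as R
from bench import read_state, optics, r
def rot(q): return R.from_quat([q[1],q[2],q[3],q[0]]).as_matrix()
def cloud(c):
    K=c["mtx"];d=c["depth"];v,u=np.mgrid[0:480,0:640]
    p=np.stack([(u-K[0,2])/K[0,0]*d,-(v-K[1,2])/K[1,1]*d,-d],-1)
    return p@rot(c["orientation"]).T+np.array(c["position"])
E
python3 - <<'E'
from h import *
s=read_state();print(s)
ims=[]
for n in("top","side"):
    c=optics.capture(n);np.savez(f"{n}0.npz",**{k:np.array(v) for k,v in c.items()});print(n,c["position"],c["orientation"],c["mtx"].tolist(),[k for k in c])
    cv2.imwrite(f"pics/{n}0.png",c["img"][...,::-1])
E
```

```text
{'time': 0.0, 'joint_positions': array([ 1.00049347e+00,  5.28447087e-01,  1.43391975e+00, -2.81106583e-05,
        1.18137944e+00, -1.78498360e-01]), 'dq': array([-4.00444044e-05, -3.75820222e-04,  1.28362472e-03,  5.30223130e-04,
        9.67521805e-04, -1.09737024e-04]), 'joint_torque': array([ 1.47246094e-03, -4.40042138e+01, -1.76592064e+01,  6.33905525e-02,
        5.80745330e-02, -1.77681654e-04]), 'eef_pos': array([0.23823446, 0.57701508, 0.2215778 ]), 'tool_rot': array([-3.81709215e-04,  1.94646242e-01,  9.80872918e-01, -1.00697158e-03]), 'ft_force': array([-0.33620202, -0.18278526, -0.30330387]), 'moment': array([ 0.05205441, -0.01789471, -0.05013626]), 'finger_force': 0.0, 'gripper_width': 1.00468539349263}
top [ 0.43905428 -0.01916014  0.92045688] [ 0.71003683  0.06060338 -0.06589134 -0.69845062] [[463.72322074946476, 0.0, 322.2166951529215], [0.0, 463.72322074946476, 234.62106490775244], [0.0, 0.0, 1.0]] ['img', 'depth', 'mtx', 'position', 'orientation']
side [0.4712015  0.58032291 0.75768273] [-0.06517559 -0.03466715  0.36138303  0.92949053] [[535.334064959174, 0.0, 313.6216315297667], [0.0, 535.334064959174, 239.17713819038536], [0.0, 0.0, 1.0]] ['img', 'depth', 'mtx', 'position', 'orientation']
```

View pics/top0.png

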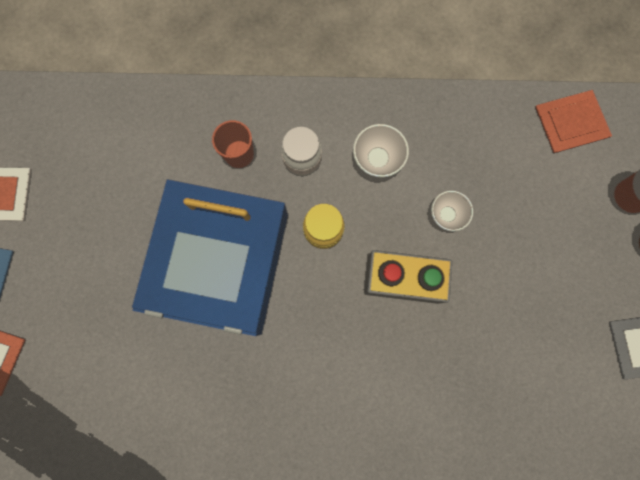

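View pics/side0.png

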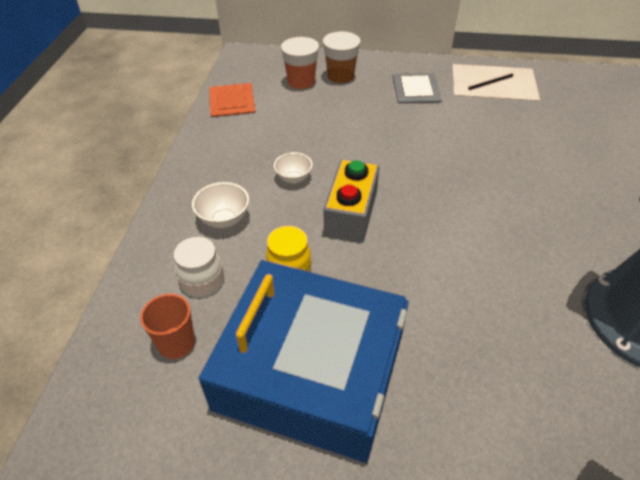

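The top view shows the blue shaker on the left with its handle from (185,201) to (247,214). The button box is on the right, with red at (391,272) and green at (432,277). The cup is at (234,143), the pale tub at (301,148) and the big bowl at (380,152). The look-alikes are the yellow tub at (324,224) and the small bowl at (452,211). The side view agrees: red (348,194), green (356,169), handle (256,312).

Candidates for the red target: the red cap at (391,272), the red tiles at (573,122) and (8,195), and the cup at (234,143). Only the cap sits in a black collar on a yellow top.

```bash
cat > m.py <<'E'
from h import *
def ray(c,uv,z):
    K=c["mtx"];d=np.array([(uv[0]-K[0,2])/K[0,0],-(uv[1]-K[1,2])/K[1,1],-1])
    d=rot(c["orientation"])@d;p=np.array(c["position"]);return p+d*(z-p[2])/d[2]
boxes={"top":dict(red=(375,255,408,290),green=(415,260,450,292),bar=(175,190,255,222)),
       "side":dict(red=(330,175,365,207),green=(340,155,372,180),bar=(230,270,280,352))}
for n in("top","side"):
    c=dict(np.load(n+"0.npz"));hsv=cv2.cvtColor(c["img"],cv2.COLOR_RGB2HSV);P=cloud(c)
    for k,(a,b,e,f) in boxes[n].items():
        H,S,V=[hsv[...,i].astype(int) for i in range(3)]
        m={"red":((H<6)|(H>172))&(S>150)&(V>90),"green":(H>45)&(H<90)&(S>120)&(V>50),"bar":(H>10)&(H<35)&(S>140)&(V>90)}[k]
        w=np.zeros_like(m);w[b:f,a:e]=1;m&=w
        pts=np.argwhere(m)[:,::-1].astype(np.float32);cen=pts.mean(0)
        z=.152 if k=="bar" else .097
        print(n,k,len(pts),cen,"ray",ray(c,cen,z).round(4),"depth",np.median(P[m],0).round(4))
        if k=="bar":
            (x,y),wh,an=cv2.minAreaRect(pts);box=cv2.boxPoints(((x,y),wh,an))
            o=box[np.argsort(box@np.linalg.svd(pts-cen,full_matrices=False)[2][0])];e1,e2=o[:2].mean(0),o[2:].mean(0)
            q1,q2=ray(c,e1,.147),ray(c,e2,.147);d=q1-q2;print(e1,e2,"ends",q1,q2,np.linalg.norm(d),"mid",(q1+q2)/2,"yaw from y",np.arctan2(-d[0],d[1]))
    if n=="top":
        m=(hsv[...,0]>100)&(hsv[...,0]<125)&(hsv[...,1]>120)
        m[:,:120]=0;m[:,300:]=0
        q=P[m];q=q[abs(q[:,2]-.104)<.012];print("lid rect",len(q),cv2.minAreaRect((q[:,:2]*1000).astype(np.float32)),np.median(q[:,2]))
        for k,uv in dict(cup=(234,143),tub=(301,140),bowl=(380,152),yel=(324,220)).items(): print(k,P[uv[1],uv[0]].round(3))
        a=c["img"][230:310,350:470,::-1];b=c["img"][170:340,125:295,::-1]
        cv2.imwrite("pics/crop.png",np.hstack([cv2.resize(a,(480,320)),cv2.resize(b,(320,320))]))
E
python3 m.py
```

```text
top red 239 [392.      272.05856] ray [ 0.5226 -0.1495  0.097 ] depth [ 0.5227 -0.1493  0.0973]
top green 0 [nan nan] ray [nan nan nan] depth [nan nan nan]
top bar 351 [214.65813 206.90028] ray [0.6229 0.1596 0.152 ] depth [0.623  0.1591 0.152 ]
[183.957   201.21986] [246.12085 213.38237] ends [0.63319487 0.21383332 0.147     ] [0.61374174 0.1065734  0.147     ] 0.10900969797246872 mid [0.62346831 0.16020336 0.147     ] yaw from y -0.17941427069254856
lid rect 10286 ((545.4365234375, 173.52645874023438), (216.33450317382812, 235.34344482421875), 79.75682830810547) 0.1090280933079606
cup [0.794 0.161 0.009]
tub [0.774 0.019 0.082]
bowl [ 0.781 -0.142  0.004]
yel [ 0.619 -0.027  0.081]
side red 180 [348.59445 191.83888] ray [ 0.5252 -0.1424  0.097 ] depth [ 0.5255 -0.1439  0.0958]
side green 177 [356.16385 167.17514] ray [ 0.5181 -0.2135  0.097 ] depth [ 0.5179 -0.2151  0.0957]
side bar 730 [253.7    310.4329] ray [0.6251 0.1736 0.152 ] depth [0.6273 0.1699 0.15  ]
[272.30377 276.11075] [237.29108 348.72964] ends [0.61280355 0.10721629 0.147     ] [0.63425587 0.23240593 0.147     ] 0.12701435941583178 mid [0.62352971 0.16981111 0.147     ] yaw from y 2.971882428316479m.py:13: RuntimeWarning: Mean of empty slice.
  pts=np.argwhere(m)[:,::-1].astype(np.float32);cen=pts.mean(0)
  ret = um.true_divide(
  return _methods._mean(a, axis=axis, dtype=dtype,
```

View pics/crop.png

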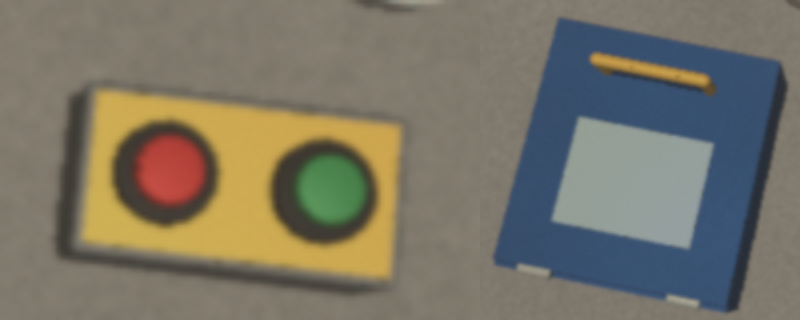

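The crop confirms it: red cap at crop (170,170) on the left of the yellow top, green at (332,190), and the yellow bar at the lid's free edge. Red is at about (0.523, -0.148), the handle at (0.623, 0.160), and the shaker yaw is about -0.18. Next I swing over with the fingers shut.

>>> servo_tool(
  increments=[
    [0.02, -0.055, 0, 0, 0, -0.136],
    [0.04, -0.11, 0, 0, 0, -0.272],
    [0.06, -0.165, 0, 0, 0, -0.408],
    [0.08, -0.22, 0, 0, 0, -0.544],
    [0.1, -0.275, 0, 0, 0, -0.68],
    [0.12, -0.33, 0, 0, 0, -0.816],
    [0.14, -0.385, 0, 0, 0, -0.952],
    [0.16, -0.44, 0, 0, 0, -1.088],
    [0.18, -0.495, 0, 0, 0, -1.224],
    [0.2, -0.55, 0, 0, 0, -1.36],
  ],
  grip=1,
  grip_force=20,
)

```text
time: 1.35
eef_pos: [0.4389, 0.0258, 0.2225]
tool_rot: [-0.0, 0.77, 0.638, 0.0]
ft_force: [1.2, 0.5, -0.6]
gripper_width: 0.016
finger_force: 0.0
```

>>> servo_tool(
  increments=[
    [0.02, -0.045, 0, 0, 0, 0],
    [0.042, -0.09, 0, 0, 0, 0],
    [0.063, -0.13, 0, 0, 0, 0],
    [0.084, -0.174, -0.03, 0, 0, 0],
    [0.084, -0.174, -0.07, 0, 0, 0],
    [0.084, -0.174, -0.095, 0, 0, 0],
    [0.084, -0.174, -0.105, 0, 0, 0],
    [0.084, -0.174, -0.105, 0, 0, 0],
  ],
)

```text
time: 2.35
eef_pos: [0.5224, -0.1462, 0.1172]
tool_rot: [-0.001, 0.768, 0.64, -0.0]
ft_force: [-0.2, 0.1, 0.2]
gripper_width: 0.006
finger_force: 0.0
```

>>> servo_tool(
  increments=[
    [0, 0, -0.01, 0, 0, 0],
    [0, 0, -0.016, 0, 0, 0],
    [0, 0, -0.02, 0, 0, 0],
    [0, 0, -0.024, 0, 0, 0],
    [0, 0, -0.026, 0, 0, 0],
    [0, 0, -0.026, 0, 0, 0],
  ],
)

```text
time: 3.1
eef_pos: [0.5227, -0.1463, 0.0918]
tool_rot: [0.0, 0.768, 0.64, 0.0]
ft_force: [-1.4, 0.4, 4.2]
gripper_width: 0.008
finger_force: 2.3
```

Nearly down; I'll push a little more until the force shows the stop.

>>> servo_tool(
  increments=[
    [0, 0, -0.002, 0, 0, 0],
    [0, 0, -0.003, 0, 0, 0],
    [0, 0, -0.004, 0, 0, 0],
    [0, 0, -0.004, 0, 0, 0],
  ],
)

```text
time: 3.6
eef_pos: [0.5227, -0.1463, 0.091]
tool_rot: [0.001, 0.768, 0.64, 0.0]
ft_force: [-6.5, 2.7, 26.7]
gripper_width: 0.005
finger_force: 13.1
```

Firm stop at 0.091, so the button is fully down. Release and lift.

>>> servo_tool(
  increments=[
    [0, 0, 0.01, 0, 0, 0],
    [0, 0, 0.05, 0, 0, 0],
    [0, 0, 0.1, 0, 0, 0],
    [0, 0, 0.15, 0, 0, 0],
    [0.015, 0.05, 0.15, 0, 0, 0],
    [0.03, 0.105, 0.15, 0, 0, 0],
    [0.045, 0.155, 0.15, 0, 0, 0],
    [0.06, 0.205, 0.15, 0, 0, 0],
    [0.08, 0.255, 0.15, 0, 0, 0],
    [0.1, 0.306, 0.15, 0, 0, 0],
  ],
  grip=0.2,
)

```text
time: 4.85
eef_pos: [0.623, 0.1611, 0.237]
tool_rot: [0.0, 0.768, 0.64, -0.0]
ft_force: [1.2, -0.4, 0.0]
gripper_width: 0.794
finger_force: 0.0
```

```bash
python3 - <<'E'
from h import *
s=read_state();print(s["time"],s["eef_pos"],R.from_quat(np.roll(s["tool_rot"],-1)).as_matrix()[:,1],s["gripper_width"])
c=optics.capture("wrist");print(c["mtx"],c["position"],rot(c["orientation"]))
cv2.imwrite("pics/w1.png",c["img"][...,::-1])
np.savez("w1.npz",**{k:np.array(v) for k,v in c.items()})
t=optics.capture("side")
h=cv2.cvtColor(t["img"],cv2.COLOR_RGB2HSV);P=cloud(t);cv2.imwrite("pics/s1.png",t["img"][...,::-1])
E
```

```text
4.85 [0.62301053 0.16113386 0.23704968] [ 9.83657857e-01 -1.80047764e-01 -1.54154106e-04] 0.7941465483547357
[[371.64829954   0.         315.91605345]
 [  0.         371.64829954 242.93050645]
 [  0.           0.           1.        ]] [0.63756774 0.2420297  0.39995152] [[ 9.83689943e-01  1.71812501e-01  5.32405950e-02]
 [-1.79872055e-01  9.38993284e-01  2.93151251e-01]
 [ 3.74488468e-04 -2.97946433e-01  9.54582518e-01]]
```

View pics/w1.png

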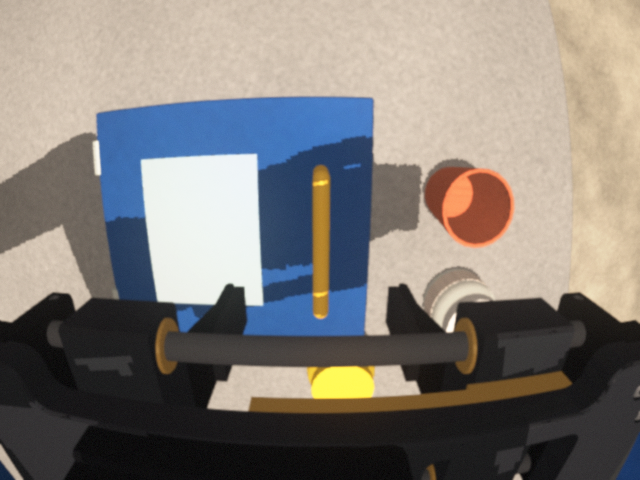

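The wrist view shows the yellow bar at columns 312–329, rows 165–318, parallel to the fingers. It is centred between the tips, which are at columns about 240 and 392. Next I descend and grip.

>>> servo_tool(
  increments=[
    [0.001, 0.001, -0.03, 0, 0, 0],
    [0.001, 0.001, -0.06, 0, 0, 0],
    [0.001, 0.001, -0.085, 0, 0, 0],
    [0.001, 0.001, -0.1, 0, 0, 0],
    [0.001, 0.001, -0.108, 0, 0, 0],
    [0.001, 0.001, -0.108, 0, 0, 0],
  ],
)

```text
time: 5.7
eef_pos: [0.6237, 0.1604, 0.1295]
tool_rot: [-0.0, 0.768, 0.64, -0.0]
ft_force: [-0.2, -1.2, -0.1]
gripper_width: 0.801
finger_force: 0.0
```

>>> servo_tool(
  increments=[
    [0, 0, 0, 0, 0, 0],
    [0, 0, 0, 0, 0, 0],
    [0, 0, 0, 0, 0, 0],
    [0, 0, 0, 0, 0, 0],
    [0, 0, 0, 0, 0, 0],
    [0, 0, 0, 0, 0, 0],
  ],
  grip=1,
  grip_force=20,
)

```text
time: 6.45
eef_pos: [0.6236, 0.1606, 0.1295]
tool_rot: [-0.0, 0.768, 0.64, -0.0]
ft_force: [0.6, -0.1, 0.1]
gripper_width: 0.202
finger_force: 0.0
```

```bash
python3 - <<'E'
from h import *
s=read_state();p=s["eef_pos"];Rm=R.from_quat(np.roll(s["tool_rot"],-1)).as_matrix();print(p,s["ft_force"],s["gripper_width"])
# lid axes
th=-.18;X=np.array([np.cos(th),np.sin(th),0]);Y=np.array([-np.sin(th),np.cos(th),0]);Z=np.array([0,0,1])
g=p-r.grasp_offset*Rm[:,2]
print("g",g)
h=g-.195*X;h[2]=.1   # hinge
for k in range(0,46,5):
    a=np.radians(k);rv=-Y*a;Q=R.from_rotvec(rv).as_matrix()
    b=h+Q@(g-h)      # bar
    t=b+r.grasp_offset*(Q@Rm)[:,2]
    print(k,(t-p).round(4),rv.round(4))
E
```

```text
[0.62360556 0.16064418 0.1295129 ] [ 0.59607013 -0.07081958  0.10450493] 0.20211592392204955
g [0.62360649 0.16064376 0.1482129 ]
0 [0. 0. 0.] [-0. -0. -0.]
5 [-0.0033  0.0006  0.0169] [-0.0156 -0.0859 -0.    ]
10 [-0.008   0.0014  0.0334] [-0.0312 -0.1717 -0.    ]
15 [-0.0141  0.0026  0.0495] [-0.0469 -0.2576 -0.    ]
20 [-0.0215  0.0039  0.0649] [-0.0625 -0.3434 -0.    ]
25 [-0.0302  0.0055  0.0796] [-0.0781 -0.4293 -0.    ]
30 [-0.0402  0.0073  0.0935] [-0.0937 -0.5151 -0.    ]
35 [-0.0513  0.0093  0.1065] [-0.1094 -0.601  -0.    ]
40 [-0.0635  0.0116  0.1184] [-0.125  -0.6869 -0.    ]
45 [-0.0767  0.014   0.1292] [-0.1406 -0.7727 -0.    ]
```

>>> servo_tool(
  increments=[
    [0, 0, 0, 0, 0, 0],
    [0, 0, 0, 0, 0, 0],
    [0, 0, 0, 0, 0, 0],
    [0, 0, 0, 0, 0, 0],
  ],
  grip=1,
  grip_force=25,
)

```text
time: 6.95
eef_pos: [0.6261, 0.1602, 0.1301]
tool_rot: [0.002, 0.768, 0.64, 0.002]
ft_force: [4.9, -1.8, -1.4]
gripper_width: 0.121
finger_force: 25.0
```

>>> servo_tool(
  increments=[
    [-0.0015, 0.0003, 0.0085, -0.008, -0.043, 0],
    [-0.0033, 0.0006, 0.0169, -0.0156, -0.0859, 0],
    [-0.0055, 0.001, 0.025, -0.0234, -0.129, 0],
    [-0.008, 0.0014, 0.0334, -0.0312, -0.1717, 0],
    [-0.008, 0.0014, 0.0334, -0.0312, -0.1717, 0],
  ],
)

```text
time: 7.58
eef_pos: [0.6177, 0.1618, 0.1648]
tool_rot: [0.069, 0.765, 0.638, 0.058]
ft_force: [5.1, -2.5, -0.7]
gripper_width: 0.125
finger_force: 25.0
```

>>> servo_tool(
  increments=[
    [-0.001, 0.0006, 0.008, -0.0078, -0.043, 0],
    [-0.0035, 0.0012, 0.0161, -0.0157, -0.0859, 0],
    [-0.007, 0.0018, 0.024, -0.0235, -0.129, 0],
    [-0.0105, 0.0025, 0.0315, -0.0313, -0.1717, 0],
    [-0.015, 0.0033, 0.039, -0.039, -0.215, 0],
    [-0.0192, 0.0041, 0.0462, -0.0469, -0.2576, 0],
    [-0.0242, 0.005, 0.053, -0.0547, -0.3, 0],
    [-0.0292, 0.0059, 0.0601, -0.0625, -0.3434, 0],
    [-0.0292, 0.0059, 0.0601, -0.0625, -0.3434, 0],
  ],
)

```text
time: 8.7
eef_pos: [0.586, 0.1677, 0.2235]
tool_rot: [0.199, 0.742, 0.619, 0.166]
ft_force: [2.3, -2.4, 0.3]
gripper_width: 0.13
finger_force: 25.0
```

```bash
cat > lid.py <<'E'
from h import *
import sys
s=read_state();p=s["eef_pos"];Rm=R.from_quat(np.roll(s["tool_rot"],-1)).as_matrix()
g=p-r.grasp_offset*Rm[:,2];X=np.array([np.cos(-.18),np.sin(-.18),0]);h=np.array([.6255,.1605,.1])-.195*X
d=g-h;x=d@X;print("bar",x,d[2],"rad",np.hypot(x,d[2]),"lid by bar",np.degrees(np.arctan2(d[2],x))-13.27,"tool tilt",np.degrees(np.arccos(-Rm[2,2])),s["ft_force"],s["gripper_width"])
c=optics.capture("side");P=cloud(c);hsv=cv2.cvtColor(c["img"],cv2.COLOR_RGB2HSV)
m=(hsv[...,0]>98)&(hsv[...,0]<128)&(hsv[...,1]>110)&(c["depth"]>0)
q=P[m];e=q-h;y=e@np.array([np.sin(.18),np.cos(.18),0]);k=(abs(y)<.105)&(e[:,2]>.02)&(e@X>-.03)&(e@X<.26);e=e[k]
if len(e)>50:
    best=0;rng=np.random.default_rng(0);xy=np.c_[e@X,e[:,2]]
    l=cv2.fitLine(xy.astype(np.float32),cv2.DIST_HUBER,0,.003,.003).ravel();print("plane lid deg",len(e),np.degrees(np.arctan2(l[1],l[0])),l)
cv2.imwrite(f"pics/{sys.argv[1]}.png",c["img"][...,::-1])
E
python3 lid.py l1
```

```text
bar 0.1455260496531227 0.13968084703615086 rad 0.20171408021350345 lid by bar 30.55591001103907 tool tilt 29.981966238031752 [ 2.31594577 -2.4418224   0.33383624] 0.1299766612531598
plane lid deg 9778 30.275034 [0.8636153  0.5041514  0.12026429 0.07759474]
```

View pics/l1.png

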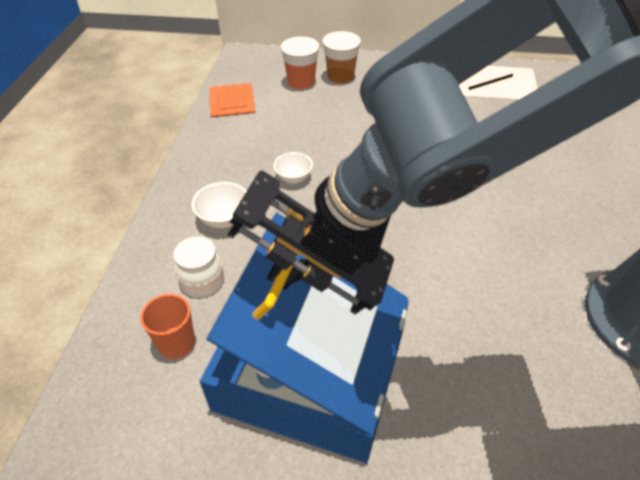

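The side view shows the lid raised about 30° with the bar held in the fingers at (270,300). The cup (170,325), tub (198,266) and bowl (220,208) have not moved. Lift the last 15°.

>>> servo_tool(
  increments=[
    [-0.0055, 0.001, 0.0065, -0.0078, -0.043, 0],
    [-0.011, 0.002, 0.013, -0.0156, -0.0859, 0],
    [-0.017, 0.0032, 0.019, -0.0235, -0.129, 0],
    [-0.0233, 0.0043, 0.0249, -0.0313, -0.1717, 0],
    [-0.03, 0.0055, 0.0305, -0.039, -0.215, 0],
    [-0.0365, 0.0067, 0.0357, -0.0469, -0.2576, 0],
    [-0.0365, 0.0067, 0.0357, -0.0469, -0.2576, 0],
    [-0.0365, 0.0067, 0.0357, -0.0469, -0.2576, 0],
  ],
)

```text
time: 9.75
eef_pos: [0.5504, 0.1743, 0.2586]
tool_rot: [0.294, 0.71, 0.591, 0.245]
ft_force: [2.5, -1.3, -0.3]
gripper_width: 0.131
finger_force: 25.0
```

```bash
python3 lid.py l2
```

```text
bar 0.10540895894017789 0.1718190396229534 rad 0.20157586909599606 lid by bar 45.201374124313205 tool tilt 44.958986376493534 [ 2.5195529  -1.29762909 -0.33050679] 0.1312719728662554
plane lid deg 9915 44.905724 [0.7082693  0.7059424  0.10271448 0.111301  ]
```

View pics/l2.png

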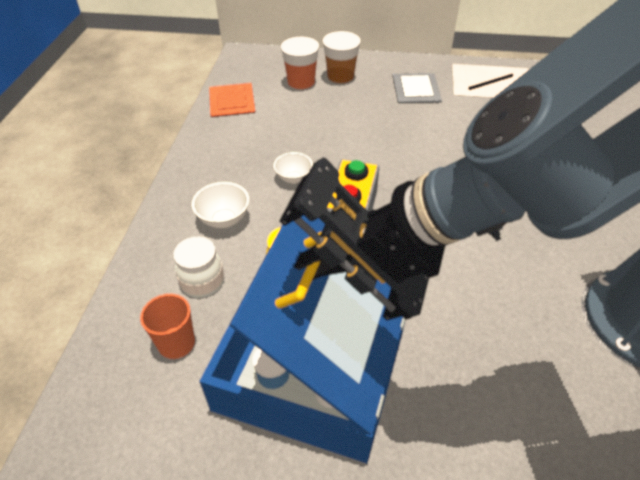

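The lid stands at 45° (44.9° from the plane fit, 45.2° from the bar) and is held by the fingers at about (305,280). The cup, tub and bowl have not moved, and the red button is up at (350,192). Handing in.

```bash
python3 -c "
from h import *
s=read_state();print(abs(s['dq']).max());print(r.hand_in())"
```

```text
0.015260372206338713
the job is handed in; nothing more can be done
None
```

I pressed the red button fully down and let it come back up with the lid still shut, then raised the lid to about 45° (44.9° measured); the gripper is holding it there and the job is handed in, though no verdict came back.

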